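# Clamp the wooden stamp in the crank vice

### The arm

A 7-joint arm with a two-finger parallel gripper is mounted at the origin on a cart in front of the work surface, level with it; the furniture and walls round the work are solid. World frame = base frame: x ahead of the robot, y to its left, z up, the work surface at z = 0. Lengths are in m, angles in rad, forces in N, time in s.
With the tool pointing down it reaches from about 0.425 to 0.925 m from the base axis. Payload 6.8 kg.
Tool frame: the origin (TCP) lies midway between the tips of the shut fingers; the grasp point (between the pads) lies 19 mm behind it; z points along the fingers, y is the direction in which the jaws open and shut (so a half turn about z gives the same grasp; the last joint's range is limited). The gripper opens to 85 mm and grips with 20 to 120 N. Pads are 22 mm wide; open, the fingers measure 114 mm over their backs; the gripper's body (76 mm by 85 mm) begins 54 mm behind the grasp point. The pads swing forward as they close: fully open they stand 13 mm farther back than shut.
Start: joints at [-1.409, 0.477, 0.022, 1.555, -0.011, 1.109, -0.083], TCP at [0.18, 0.651, 0.231] pointing down, gripper open.
Joint ranges: [-2.96, 2.96], [-0.34, 2.1], [-1.41, 1.46], [0.24, 2.44], [-1.37, 4.51], [0.17, 1.92], [-2.96, 2.96]. Speed limits (rad/s): [2.39, 2.39, 3.14, 3.14, 3.14, 3.14, 3.14].

### API

Orientations are given as a rotation vector (axis times angle).
In Python, from bench import r gives the robot as it stands. The module is installed in compiled form; this text tells all that it offers.
- The arm moves only by the tool apply_moves, never from a script. Its argument "plan" is a list that holds one entry, the list of rows, each a list of 7 numbers: the turn, a rotation vector about the tool's x, y, z scaled (see below), then the shift along the tool's x, y, z scaled (see below), then the closure, from -1 (fully open) to 1 (shut). In form: [[[wx, wy, wz, tx, ty, tz, grip], ...]]. A call has 1 to 12 rows; each row is the pose to reach, as a shift and turn from the pose commanded when the call began, along the tool's axes at that moment, turning the shorter way round; what a row does not reach only later rows make up. The controller multiplies each number of a shift by 0.4 m and each number of a turn by 180 degrees. A row lasts 1/12 s, in which the tool goes at most 41.7 mm and 7.16 degrees, less where a joint would pass 70% of its speed; a pose out of reach is approached as far as the arm can. A call with a number of a shift or a turn outside -1 to 1 is refused whole. A call with a gripper value outside its range is refused whole. The fingers move at their own pace and stop on an object; "force" is the grip in N (left out, the last holds). Time passes only in rows, so rows that repeat a pose let the fingers close. It gives the time, the measured TCP pose, the force and the opening at its end, in the units of the state.
- r.get_obs(): the state, without advancing time (a new reading comes with each control period).
- r.grab_frame(name): name is "scene" or "top" or "wrist"; returns a dict with "pixels" (400x640x3 uint8, blue, green, red), "fx", "fy", "cx", "cy" (pixels), "k1" (the pictures are not rectified: a ray, as slopes to the right and down, at radius r is drawn at 1 + k1 r^2 times it, then the intrinsics apply), "pose" (4x4, takes a point from camera to world coordinates). Camera axes: x right, y up, looking along -z (the intrinsics and any distortion apply to the point x, -y, -z); pixel columns grow to the right and rows downward; lengths in m; the calibration is good to about 2 mm. A picture is of the moment at which its call begins. There is no depth.
- r.hand_in(): hands the job in, once; it reports no verdict.
The state is a dict: "clock": time; "joints": joint angles; "qvel": joint speeds; "tau": joint torques, N m; "tcp_pos": TCP position; "orientation": TCP orientation; "contact_force": force on the tool from outside, world axes, zero at the start; "moment": the same for the moment, N m; "grip_width": finger opening in m.
Only numpy, scipy, OpenCV 4.12 (cv2) and the standard library are available. Lean on these libraries where they do the work, as an engineer would, in place of code of your own. Each camera call takes 0.05 s, during which the arm holds its last target. There are 200 camera calls.

### The job

Stand the small wooden stamp upright on the bed of the crank vice, in front of the V groove of its fixed jaw, and let go of it. Then take the crank by its spinning grip and wind it clockwise (seen from above), without letting go on the way, until the moving jaw pinches the stamp in the V groove: firmly, so that it stays pinched after you let go of the crank, but gently enough not to crush the wood. Leave the jar and the mug where they are.

Things in the scene. Friction and masses are not known exactly. Their poses are not given: they have to be found in the camera images.
- stamp_center (a point): the wooden stamp, a loose upright turned piece 50 mm tall, 50 g: a round foot 26 mm in diameter and 30 mm high, above it a round head 18 mm in diameter and 20 mm high. The point is its centre, half-way up (25 mm above its underside); z up its axis. It starts upright on the table in front of the vice
- stamp: the same wooden stamp, origin at the centre of its underside
- vice: grey crank vice fixed to the table, 100 mm wide (x), 325 mm long (y), origin under the middle of its base. Flat bed, top 16 mm above the table. At the +y end the fixed jaw, top 43 mm above the table, with an upright 90 degree V groove open towards -y, mouth 34 mm wide. At the -y end the gear case, 74 mm long, 60 mm high, with the crank on top. The moving jaw slides along y between them
- seat (a point): point on the bed (16 mm above the table) where the centre of the stamp's underside comes to lie when the stamp is home in the V groove, as drawn: the fixed jaw is bolted in slots and really stands up to 5 mm nearer or farther along y (sideways it is true), so the end has to be felt. Axes as the vice's: +y points into the groove
- hub (a point): point on the crank's upright axis, on top of the gear case, 70 mm above the table; axes as the vice's
- crank (a joint): angle of the crank in rad, growing clockwise seen from above, which closes the jaw by 48 mm a turn (rack and pinion); at 0 the grip lies on the vice's -y side of the axis. Starts between -1 and 1, needs about two turns. Stiff: about 4.5 N at the grip with nothing clamped, plus 0.14 N for each newton of the jaw's pressure on the stamp; stays where it is left (over 33 N of pressure it springs back to that)
- grip: the crank's wooden grip, an upright cylinder 24 mm in diameter and 43 mm tall that spins freely about its own axis on the end of the crank arm, 55 mm from the crank's axis; origin at the centre of its lower end, 75 mm above the table, 1 mm above the steel boss of the arm; top end at 118 mm
- grip_center (a point): centre of the grip, half-way up (96.5 mm above the table)
- jaw: the moving jaw of the vice, 46 mm wide and 27 mm high above the bed, origin on the bed under the middle of its flat face, which looks towards the vice's +y; as drawn it touches a fully home stamp 13 mm short of the seat point, give or take the 5 mm told there. From touch on the pressure rises steeply: some 80 N for each mm of jaw travel
- jar: bystander: white jar with a black lid, 66 mm in diameter and 94 mm tall, loose, origin under its centre
- mug: bystander: brown clay mug, 83 mm in diameter and 94 mm tall, loose, origin under its centre

How it is judged:
On the way, in this order (a step that is already met when the one before it is completed fails the run):
1. the stamp stands upright on the bed between the jaws and is let go, the jaw not yet wound in (y of stamp in the frame of seat between -0.06 and 0.009 m and x of stamp in the frame of seat between -0.02 and 0.02 m and z of stamp in the frame of seat below 0.004 m and angle between stamp's own z axis and vertical below 0.1 rad and contact force between the fingers and stamp below 0.05 N and distance of jaw from where it was at the start of the episode below 0.01 m), for 0.1 s.
2. the crank is wound by its grip, most of the way (distance of jaw from where it was at the start of the episode above 0.06 m and contact force between the fingers and grip above 0.5 N).
At the end, for the whole second after the job is handed in: the stamp stands upright (within 0.08 rad) on the bed of the vice, home in the V groove (within 4 mm of the seat point sideways and 8 mm along the vice) and at rest, and the moving jaw presses on it with 6 to 60 N after the crank has been let go (contact force between jaw and stamp between 6 and 60 N and x of stamp in the frame of seat between -0.004 and 0.004 m and y of stamp in the frame of seat between -0.008 and 0.008 m and z of stamp in the frame of seat below 0.004 m and angle between stamp's own z axis and vertical below 0.08 rad and linear speed of stamp below 0.01 m/s); the robot touches nothing.
It fails at once if the stamp is crushed: the jaw presses on it with more than 60 N (contact force between jaw and stamp above 60 N).
It fails at once if the grip is let go part of the way: the jaw has moved more than 8 mm, does not yet pinch the stamp with 5 N, and the fingers do not touch the grip (distance of jaw from where it was at the start of the episode above 0.008 m and contact force between jaw and stamp below 5 N and contact force between the fingers and grip below 0.02 N).
It fails at once if the jar is moved by more than 30 mm (distance of jar from where it was at the start of the episode above 0.03 m).
It fails at once if the mug is moved by more than 30 mm (distance of mug from where it was at the start of the episode above 0.03 m).
It also fails if it takes over 72 s, if anything falls off the work surface, if the arm or the gripper's body presses on something with over 40 N, if the wrist force passes 120 N, or if a joint passes its speed limit or range.

## Working session

There is one attempt and no reset: what is moved stays moved. The work goes in short steps, Python scripts to look and compute and a tool call to move; the robot and the scene stay as the last step left them, time stands still between calls to the robot, and variables do not carry over. Pictures are saved under pics/ and viewed, on a budget of 10 in all, crops included, one or two more only if the job needs it, and the job is handed in when it is done.

Besides the shell and the picture viewer there is one more tool, called after "Request:" as a command line: name --argument value ..., lists and objects as JSON in quotes. apply_moves: Moves the arm, as the interface text tells. Its arguments: {"type":"object","properties":{"plan":{"type":"array","items":{"type":"array","items":{"type":"array","items":{"type":"number","minimum":-1,"maximum":1}}}},"force":{"type":"number"}},"required":["plan"]}

```bash
mkdir -p pics; cat > h.py <<'E'
import numpy as np, cv2
from scipy.spatial.transform import Rotation as R
from bench import r
def grab(name,save=None):
    f=r.grab_frame(name)
    if save: cv2.imwrite(save,f["pixels"])
    return f
def px2w(f,u,v,z):
    K=np.array([[f["fx"],0,f["cx"]],[0,f["fy"],f["cy"]],[0,0,1.]])
    p=cv2.undistortPoints(np.array([[[u,v]]],float),K,np.array([f["k1"],0,0,0.]))[0,0]
    T=np.array(f["pose"]); d=T[:3,:3]@np.array([p[0],-p[1],-1]); o=T[:3,3]
    return o+d*(z-o[2])/d[2]
def w2px(f,P):
    T=np.array(f["pose"]); c=T[:3,:3].T@(np.asarray(P,float)-T[:3,3])
    x,y=c[0]/-c[2],-c[1]/-c[2]; k=1+f["k1"]*(x*x+y*y)
    return np.array([f["fx"]*x*k+f["cx"],f["fy"]*y*k+f["cy"]])
def st():
    o=r.get_obs(); print({k:np.round(o[k],4).tolist() for k in ("clock","joints","tcp_pos","orientation","contact_force","grip_width")}); return o
E
python3 - <<'E'
from h import *
import pickle
o=st(); print(R.from_rotvec(o["orientation"]).as_matrix().round(3))
for n in ("scene","top"):
    f=grab(n,f"pics/{n}0.png"); pickle.dump(f,open(f"{n}0.pkl","wb")); print(n,np.round(f["pose"],3).tolist(),f["fx"],f["k1"])
E
```

```text
{'clock': 0.0, 'joints': [-1.4091, 0.4778, 0.0224, 1.5564, -0.0115, 1.1093, -0.0831], 'tcp_pos': [0.1798, 0.65, 0.2303], 'orientation': [-0.4225, -3.1129, 0.0028], 'contact_force': [-0.526, -0.0911, 0.1262], 'grip_width': 0.0856}
[[-0.964  0.267 -0.   ]
 [ 0.267  0.964 -0.002]
 [-0.    -0.002 -1.   ]]
scene [[0.463, 0.486, -0.741, -0.486], [-0.886, 0.261, -0.383, -0.553], [0.007, 0.834, 0.552, 0.906], [0.0, 0.0, 0.0, 1.0]] 421.4466888724069 -0.01872919031354174
top [[0.023, 0.99, -0.142, 0.4], [-1.0, 0.023, -0.003, 0.003], [-0.0, 0.142, 0.99, 1.426], [0.0, 0.0, 0.0, 1.0]] 514.9296520691796 0.033722861505524705
```

View pics/top0.png

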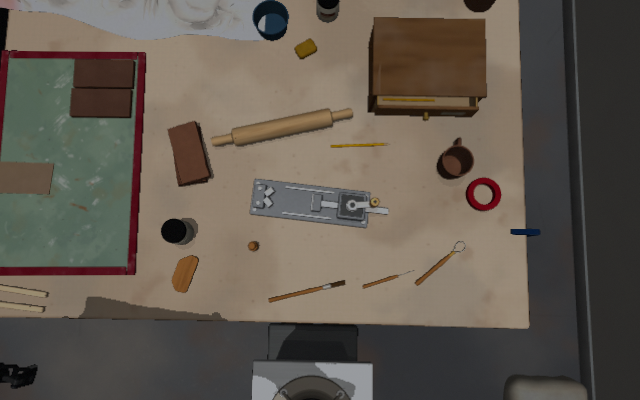

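View pics/scene0.png

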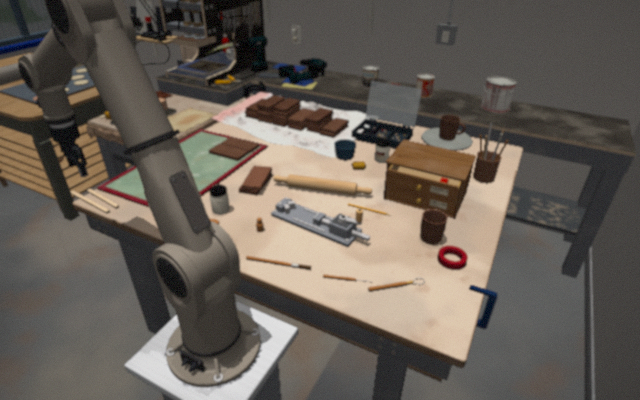

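The top view shows the vice at about (250–370, 180–228), with its fixed jaw to the left (+y), the stamp at (253,246), the grip near (376,202), the jar at (177,231) and the mug at (457,160). I'll zoom in next.

```bash
python3 - <<'E'
from h import *
i=cv2.imread("pics/top0.png")[165:265,240:400]
cv2.imwrite("pics/crop1.png",cv2.resize(i,None,fx=5,fy=5,interpolation=cv2.INTER_CUBIC))
E
```

```text
(no output)
```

View pics/crop1.png

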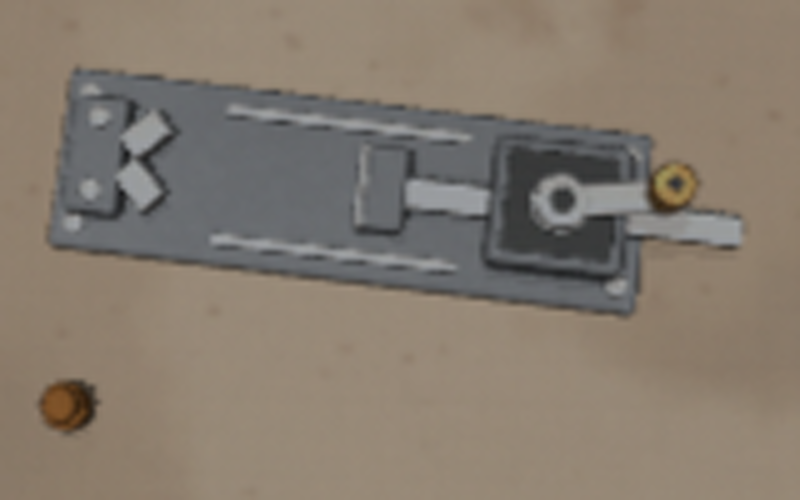

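```bash
python3 - <<'E'
from h import *
import pickle
f=pickle.load(open("top0.pkl","rb"))
P=lambda x,y,z: px2w(f,240+(x+.5)/5-.5,165+(y+.5)/5-.5,z)
c=np.array([P(*q,.016) for q in((75,68),(650,138),(633,314),(50,247))])  # +x+y,+x-y,-x-y,-x+y
print(c.round(4), "L",np.linalg.norm(c[0]-c[1]),np.linalg.norm(c[3]-c[2]),"W",np.linalg.norm(c[0]-c[3]),np.linalg.norm(c[1]-c[2]))
cen=c.mean(0); yd=(c[0]+c[3]-c[1]-c[2]); yd/=np.linalg.norm(yd); th=np.arctan2(-yd[0],yd[1])
print("vice",cen,"yaw",th)
hub=P(562,200,.078); g=P(674,184,.118); st_=P(63,405,.05);print("hub",hub,"grip",g,"r",np.linalg.norm((g-hub)[:2]),"stamp",st_)
def loc(p): d=p[:2]-cen[:2]; return np.array([d@[np.cos(th),np.sin(th)],d@[-np.sin(th),np.cos(th)]])
print("loc hub",loc(hub),"grip",loc(g),"stamp",loc(st_),"jawface top",loc(P(357,190,.043)),"Vblocks apex",loc(P(133,160,.043)),"mouth",loc(P(174,130,.043)),loc(P(163,193,.043)), "fixed jaw back",loc(P(70,155,.043)))
print("jar",px2w(f,175,231,.094),"mug",px2w(f,456,162,.094), "dist stamp",np.linalg.norm(st_[:2]),"grip",np.linalg.norm(g[:2]))
E
```

```text
[[ 0.6387  0.1728  0.016 ]
 [ 0.6068 -0.1466  0.016 ]
 [ 0.5092 -0.1381  0.016 ]
 [ 0.5387  0.1826  0.016 ]] L 0.32101499118359944 0.3219849385966209 W 0.10050824009188426 0.0979626950780441
vice [0.57335423 0.01767328 0.016     ] yaw -0.09554841043961211
hub [ 0.56365566 -0.09398201  0.078     ] grip [ 0.5683845  -0.14826776  0.118     ] r 0.054491334001895944 stamp [0.45124191 0.16784903 0.05      ]
loc hub [ 0.00099793 -0.11207127] grip [ 0.01088423 -0.16565827] stamp [-0.13588257  0.13784086] jawface top [-0.00225926 -0.00346597] Vblocks apex [-0.00035848  0.11899518] mouth [0.01856224 0.09906928] [-0.01629438  0.10052394] fixed jaw back [-0.00168395  0.1532306 ]
jar [0.48272055 0.36280214 0.094     ] mug [ 0.68082116 -0.36441868  0.094     ] dist stamp 0.4814483923049997 grip 0.5874046926353828
```

```bash
cat >> h.py <<'E'
YAW=-0.0955; C=np.array([0.57335,0.01767])
def vw(x,y): return C+x*np.array([np.cos(YAW),np.sin(YAW)])+y*np.array([-np.sin(YAW),np.cos(YAW)])
def tool(ang): # tool down, tool y at world angle ang
    y=np.array([np.cos(ang),np.sin(ang),0]); z=np.array([0,0,-1.]); return np.c_[np.cross(y,z),y,z]
def rows(targets,M,o=None):
    o=o or r.get_obs(); M0=R.from_rotvec(o["orientation"]).as_matrix(); p=np.array(o["tcp_pos"])
    for t in targets:
        w=R.from_matrix(M0.T@M).as_rotvec()/np.pi; print((np.round(w,4)).tolist(),(M0.T@(np.array(t)-p)/.4).round(4).tolist())
E
python3 - <<'E'
from h import *
M=tool(YAW)
rows([(.451,.168,.15),(.451,.168,.008)],M)
E
```

```text
[-0.0004, 0.0004, 0.4445] [-0.9747, -0.9805, 0.2028]
[-0.0004, 0.0004, 0.4445] [-0.9746, -0.9799, 0.5578]
```

Request:
apply_moves --plan '[[[0, 0, 0.4445, -0.975, -0.98, 0.2, -1], [0, 0, 0.4445, -0.975, -0.98, 0.2, -1], [0, 0, 0.4445, -0.975, -0.98, 0.2, -1], [0, 0, 0.4445, -0.975, -0.98, 0.2, -1], [0, 0, 0.4445, -0.975, -0.98, 0.2, -1], [0, 0, 0.4445, -0.975, -0.98, 0.2, -1], [0, 0, 0.4445, -0.975, -0.98, 0.2, -1], [0, 0, 0.4445, -0.975, -0.98, 0.2, -1], [0, 0, 0.4445, -0.975, -0.98, 0.2, -1], [0, 0, 0.4445, -0.975, -0.98, 0.2, -1], [0, 0, 0.4445, -0.975, -0.98, 0.2, -1], [0, 0, 0.4445, -0.975, -0.98, 0.2, -1]]]' --force 30

```text
clock: 1.1
tcp_pos: [0.4231, 0.2176, 0.1595]
orientation: [-2.331, -2.106, -0.0]
contact_force: [0.9, 0.0, -0.2]
grip_width: 0.0858
```

```bash
python3 - <<'E'
from h import *
st(); rows([(.451,.168,.15)],tool(YAW))
E
```

```text
{'clock': 1.1, 'joints': [-0.992, 0.2546, 0.4507, 2.1149, -0.1534, 0.8024, -0.5485], 'tcp_pos': [0.4231, 0.2176, 0.1595], 'orientation': [-2.3312, -2.1058, -0.0002], 'contact_force': [0.8755, 0.0165, -0.1979], 'grip_width': 0.0858}
[-0.0, -0.0001, -0.0019] [-0.1164, 0.0819, 0.0237]
```

Request:
apply_moves --plan '[[[0, 0, 0, -0.1164, 0.08, 0.0237, -1], [0, 0, 0, -0.1164, 0.08, 0.0237, -1], [0, 0, 0, -0.1164, 0.08, 0.0237, -1], [0, 0, 0, -0.1164, 0.08, 0.0237, -1], [0, 0, 0, -0.1164, 0.08, 0.0237, -1]]]'

```text
clock: 1.52
tcp_pos: [0.4497, 0.1711, 0.1501]
orientation: [-2.323, -2.114, 0.0]
contact_force: [-0.3, 0.2, 0.5]
grip_width: 0.0854
```

```bash
python3 - <<'E'
from h import *
o=st(); f=grab("wrist","pics/w1.png"); print(np.round(f["pose"],3).tolist())
print(w2px(f,(.451,.168,.05)),w2px(f,(.451,.168,0))); rows([(.451,.168,.008)],tool(YAW))
E
```

```text
{'clock': 1.5167, 'joints': [-0.8873, 0.2814, 0.4661, 2.112, -0.1782, 0.7852, -0.4047], 'tcp_pos': [0.4497, 0.1711, 0.1501], 'orientation': [-2.3233, -2.1138, 0.0002], 'contact_force': [-0.2701, 0.249, 0.5461], 'grip_width': 0.0854}
[[0.996, 0.09, 0.028, 0.457], [-0.095, 0.954, 0.285, 0.244], [-0.001, -0.286, 0.958, 0.292], [0.0, 0.0, 0.0, 1.0]]
[323.41161148 209.39260338] [323.09592773 191.63691948]
[-0.0001, -0.0002, 0.0007] [-0.0086, 0.0044, 0.3555]
```

View pics/w1.png

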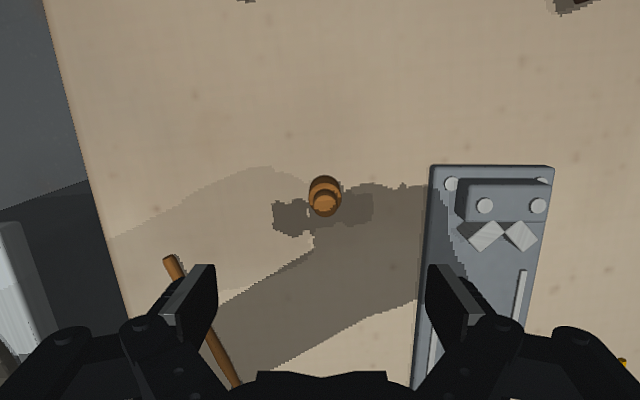

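The wrist view shows the stamp's head top centred at about (323,203) and its foot at about (325,190). The V-groove apex on the vice is near (503,221).

```bash
python3 - <<'E'
from h import *
f=grab("wrist")
i=f["pixels"][165:230,295:355]; hsv=cv2.cvtColor(i,cv2.COLOR_BGR2HSV)
m=(hsv[...,1]>140).astype(np.uint8); ys,xs=np.nonzero(m); print("orange bbox",xs.min()+295,xs.max()+295,ys.min()+165,ys.max()+165)
for q,z in (((323,203),.05),): print(px2w(f,*q,z))
for c in ((.451,.168),(.451,.172),(.451,.175)):
  pts=[w2px(f,(c[0]+ra*np.cos(a),c[1]+ra*np.sin(a),z)) for ra,z in((.009,.05),(.009,.031),(.013,.03),(.013,0)) for a in np.linspace(0,6.28,40)]
  print(c,np.min(pts,0),np.max(pts,0))
d=px2w(f,503,221,.043)[:2]-C; print("apex local",d@[np.cos(YAW),np.sin(YAW)],d@[-np.sin(YAW),np.cos(YAW)])
E
```

```text
orange bbox 309 340 177 217
[0.45107154 0.17319967 0.05      ]
(0.451, 0.168) [306.48973217 177.1395436 ] [340.29932964 221.83973404]
(0.451, 0.172) [305.93997507 172.47043318] [339.88965744 216.60648732]
(0.451, 0.175) [305.52482649 168.94599937] [339.57994557 212.65039932]
apex local -0.0014243753715197317 0.12729512475554233
```

```bash
python3 - <<'E'
from h import *
rows([(.452,.170,.006)],tool(YAW))
E
```

```text
[-0.0001, -0.0002, 0.0009] [-0.0038, 0.0064, 0.3607]
```

Request:
apply_moves --plan '[[[0, 0, 0, -0.003, 0.006, 0.1, -1], [0, 0, 0, -0.003, 0.006, 0.2, -1], [0, 0, 0, -0.003, 0.006, 0.28, -1], [0, 0, 0, -0.003, 0.006, 0.34, -1], [0, 0, 0, -0.003, 0.006, 0.36, -1], [0, 0, 0, -0.003, 0.006, 0.36, 1], [0, 0, 0, -0.003, 0.006, 0.36, 1], [0, 0, 0, -0.003, 0.006, 0.36, 1], [0, 0, 0, -0.003, 0.006, 0.36, 1], [0, 0, 0, -0.003, 0.006, 0.36, 1], [0, 0, 0, -0.003, 0.006, 0.36, 1], [0, 0, 0, -0.003, 0.006, 0.36, 1]]]' --force 30

```text
clock: 2.62
tcp_pos: [0.4534, 0.1693, 0.0076]
orientation: [2.325, 2.113, 0.004]
contact_force: [-1.7, -0.1, 8.6]
grip_width: 0.0251
```

```bash
python3 - <<'E'
from h import *
st(); 
p=vw(0,.075); print(p)
rows([(.452,.170,.10),(*p,.10),(*p,.024)],tool(YAW))
E
```

```text
{'clock': 2.6167, 'joints': [-0.7448, 0.5436, 0.3205, 2.1782, -0.3711, 0.4679, -0.2297], 'tcp_pos': [0.4534, 0.1693, 0.0076], 'orientation': [2.3249, 2.1129, 0.004], 'contact_force': [-1.7488, -0.0553, 8.604], 'grip_width': 0.0251}
[0.58050162 0.09232825]
[0.0006, -0.0006, 0.0] [0.0019, -0.0032, -0.231]
[0.0006, -0.0006, 0.0] [-0.1608, 0.3351, -0.2307]
[0.0006, -0.0006, 0.0] [-0.1611, 0.3348, -0.0407]
```

Request:
apply_moves --plan '[[[0, 0, 0, 0, 0, -0.1, 1], [0, 0, 0, 0, 0, -0.2, 1], [0, 0, 0, -0.05, 0.09, -0.24, 1], [0, 0, 0, -0.09, 0.17, -0.24, 1], [0, 0, 0, -0.13, 0.26, -0.24, 1], [0, 0, 0, -0.16, 0.335, -0.24, 1], [0, 0, 0, -0.16, 0.335, -0.24, 1], [0, 0, 0, -0.16, 0.335, -0.24, 1], [0, 0, 0, -0.16, 0.335, -0.24, 1]]]'

```text
clock: 3.37
tcp_pos: [0.579, 0.0924, 0.1022]
orientation: [-2.324, -2.112, 0.001]
contact_force: [-0.5, -0.2, -1.3]
grip_width: 0.025
```

```bash
python3 - <<'E'
from h import *
st(); p=vw(0,.075)
rows([(*p,.024)],tool(YAW))
f=grab("wrist","pics/w2.png")
print([w2px(f,(*vw(x,y),.043)).round(1).tolist() for x,y in((0,.119),(.017,.1),(-.017,.1))])
E
```

```text
{'clock': 3.3667, 'joints': [-0.5948, 0.5188, 0.4369, 1.9043, -0.3025, 0.7839, -0.0874], 'tcp_pos': [0.579, 0.0924, 0.1022], 'orientation': [-2.3243, -2.1122, 0.0006], 'contact_force': [-0.5161, -0.1562, -1.2589], 'grip_width': 0.025}
[-0.0003, -0.0001, -0.0] [0.0001, 0.004, 0.1956]
[[323.8, 151.9], [353.0, 184.6], [294.5, 184.6]]
```

View pics/w2.png

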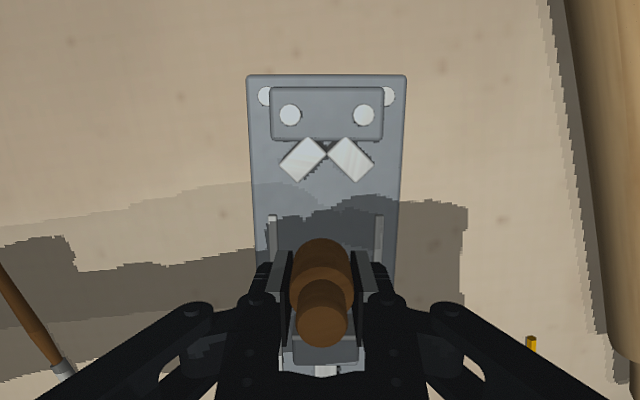

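The stamp is upright in the fingers. The groove apex is at (327,153) against a predicted (324,152), so I'll shift about 1 mm in +x and then lower.

Request:
apply_moves --plan '[[[0, 0, 0, 0, 0.006, 0.06, 1], [0, 0, 0, 0, 0.006, 0.12, 1], [0, 0, 0, 0, 0.006, 0.16, 1], [0, 0, 0, 0, 0.006, 0.18, 1], [0, 0, 0, 0, 0.006, 0.19, 1], [0, 0, 0, 0, 0.006, 0.193, 1], [0, 0, 0, 0, 0.006, 0.193, 1], [0, 0, 0, 0, 0.006, 0.193, 1]]]'

```text
clock: 4.08
tcp_pos: [0.5828, 0.0922, 0.026]
orientation: [2.324, 2.113, 0.002]
contact_force: [-0.1, 0.6, -1.2]
grip_width: 0.0247
```

Request:
apply_moves --plan '[[[0, 0, 0, 0, 0, 0.003, 1], [0, 0, 0, 0, 0, 0.005, 1], [0, 0, 0, 0, 0, 0.005, 1]]]'

```text
clock: 4.33
tcp_pos: [0.5827, 0.0921, 0.0237]
orientation: [2.325, 2.113, 0.002]
contact_force: [-0.6, 0.3, 3.3]
grip_width: 0.0248
```

Request:
apply_moves --plan '[[[0, 0, 0, 0, 0, 0, -0.2], [0, 0, 0, 0, 0, 0, -0.2], [0, 0, 0, 0, 0, 0, -0.2], [0, 0, 0, 0, 0, 0, -0.2], [0, 0, 0, 0, 0, -0.05, -0.2], [0, 0, 0, 0, 0, -0.12, -0.2], [0, 0, 0, 0, 0, -0.2, -0.2], [0, 0, 0, 0, 0, -0.3, -0.2], [0, 0, 0, 0, 0, -0.35, -0.2], [0, 0, 0, 0, 0, -0.35, -0.2]]]'

```text
clock: 5.17
tcp_pos: [0.5853, 0.0921, 0.1681]
orientation: [2.323, 2.11, 0.012]
contact_force: [0.4, 0.1, -0.5]
grip_width: 0.0513
```

```bash
python3 - <<'E'
from h import *
st()
hub=np.array([.5637,-.0940]); g=np.array([.5684,-.1483])
print(g-hub)
M=tool(YAW+np.pi/2); 
rows([(*g,.17),(*g,.084)],M)
f=grab("wrist","pics/w3.png")
E
```

```text
{'clock': 5.1667, 'joints': [-0.6302, 0.437, 0.4835, 1.8523, -0.2543, 0.9043, -0.1245], 'tcp_pos': [0.5853, 0.0921, 0.1681], 'orientation': [2.3227, 2.1099, 0.0123], 'contact_force': [0.3964, 0.1278, -0.4927], 'grip_width': 0.0513}
[ 0.0047 -0.0543]
[0.0028, 0.0011, -0.5001] [-0.6023, 0.0156, -0.0067]
[0.0028, 0.0011, -0.5001] [-0.603, 0.0138, 0.2083]
```

View pics/w3.png

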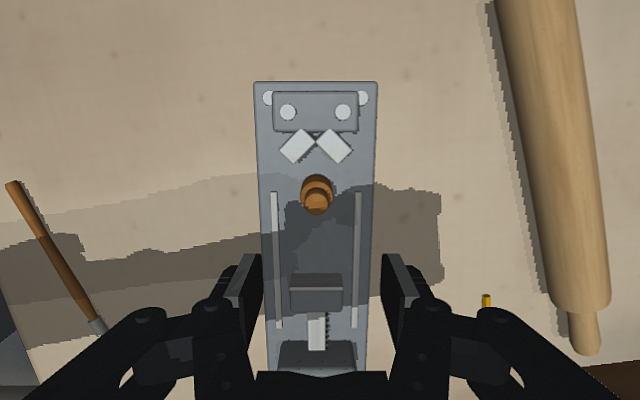

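The stamp is released and upright at (317,195), lined up with the groove. Next I go to the grip in the same orientation.

```bash
python3 - <<'E'
from h import *
rows([(.5684,-.1483,.17)],tool(YAW))
E
```

```text
[0.0015, -0.0007, -0.0] [-0.6021, 0.0191, -0.0123]
```

Request:
apply_moves --plan '[[[0, 0, 0, -0.1, 0, -0.01, -0.3], [0, 0, 0, -0.2, 0, -0.01, -0.3], [0, 0, 0, -0.3, 0.01, -0.01, -0.3], [0, 0, 0, -0.4, 0.02, -0.01, -0.3], [0, 0, 0, -0.5, 0.02, -0.01, -0.3], [0, 0, 0, -0.58, 0.02, -0.01, -0.3], [0, 0, 0, -0.6, 0.02, -0.01, -0.3], [0, 0, 0, -0.602, 0.02, -0.01, -0.3], [0, 0, 0, -0.602, 0.02, -0.01, -0.3], [0, 0, 0, -0.602, 0.02, -0.01, -0.3]]]' --force 80

```text
clock: 6.05
tcp_pos: [0.5672, -0.1463, 0.1661]
orientation: [-2.321, -2.115, 0.0]
contact_force: [0.3, 0.3, -0.5]
grip_width: 0.0557
```

```bash
python3 - <<'E'
from h import *
st(); rows([(.5684,-.1483,.085)],tool(YAW))
f=grab("wrist","pics/w4.png"); print(w2px(f,(.5684,-.1483,.118)),w2px(f,(.5637,-.094,.078)))
E
```

```text
{'clock': 6.05, 'joints': [-0.2509, 0.4404, 0.5206, 1.8637, -0.2731, 0.9098, 0.3051], 'tcp_pos': [0.5672, -0.1463, 0.1661], 'orientation': [-2.3209, -2.1145, 0.0003], 'contact_force': [0.273, 0.3028, -0.5463], 'grip_width': 0.0557}
[-0.0005, -0.0004, 0.0008] [-0.0049, 0.0037, 0.2027]
[323.62314563 235.06437628] [308.21255777 133.48290581]
```

View pics/w4.png

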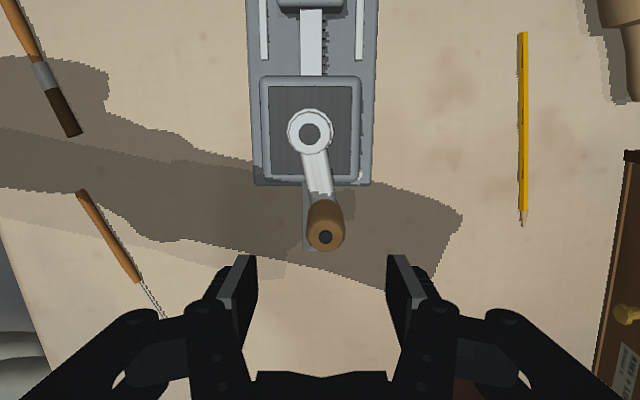

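The grip top is at (325,236), predicted (324,235). The hub is at (311,132), predicted (308,133). Agreement is within about 1 mm, so I descend and grip.

Request:
apply_moves --plan '[[[0, 0, 0, -0.005, 0.004, 0.08, -0.3], [0, 0, 0, -0.005, 0.004, 0.15, -0.3], [0, 0, 0, -0.005, 0.004, 0.19, -0.3], [0, 0, 0, -0.005, 0.004, 0.2, -0.3], [0, 0, 0, -0.005, 0.004, 0.2, -0.3], [0, 0, 0, -0.005, 0.004, 0.2, 1], [0, 0, 0, -0.005, 0.004, 0.2, 1], [0, 0, 0, -0.005, 0.004, 0.2, 1], [0, 0, 0, -0.005, 0.004, 0.2, 1], [0, 0, 0, -0.005, 0.004, 0.2, 1], [0, 0, 0, -0.005, 0.004, 0.2, 1]]]' --force 80

```text
clock: 7.02
tcp_pos: [0.5695, -0.1505, 0.0887]
orientation: [2.324, 2.112, 0.003]
contact_force: [-1.4, 0.8, 4.5]
grip_width: 0.0221
```

```bash
cat >> h.py <<'E'
HUB=np.array([.5645,-.0937])
def crank(base,seq,rad=.055,z=.0855): # base: commanded xy ; prints rows tx,ty for angles
    M=tool(YAW)
    for a in seq:
        l=np.array([-np.sin(a),-np.cos(a)])*rad
        w=HUB+l[0]*np.array([np.cos(YAW),np.sin(YAW)])+l[1]*np.array([-np.sin(YAW),np.cos(YAW)])
        d=M.T@np.array([*(w-base),0]); print(round(a,3),(d[:2]/.4).round(4).tolist())
def ang(p):
    d=np.array(p[:2])-HUB; x=d@[np.cos(YAW),np.sin(YAW)]; y=d@[-np.sin(YAW),np.cos(YAW)]; return np.arctan2(-x,-y),np.hypot(x,y)
E
python3 - <<'E'
from h import *
o=st(); print(ang(o["tcp_pos"]))
a,ra=ang(o["tcp_pos"]); crank(np.array(o["tcp_pos"][:2]),a+np.array([.1,.3,.5,.7,.9,1.1,1.3,1.3]),ra)
E
```

```text
{'clock': 7.0167, 'joints': [-0.1971, 0.5479, 0.466, 1.9089, -0.3473, 0.762, 0.3688], 'tcp_pos': [0.5695, -0.1505, 0.0887], 'orientation': [2.3238, 2.1122, 0.0033], 'contact_force': [-1.4081, 0.796, 4.4511], 'grip_width': 0.0221}
(np.float64(-0.18375641012145144), np.float64(0.05705376391988058))
-0.084 [-0.0019, -0.0141]
0.116 [-0.0014, -0.0426]
0.316 [0.0047, -0.0704]
0.516 [0.0162, -0.0965]
0.716 [0.0326, -0.1197]
0.916 [0.0534, -0.1392]
1.116 [0.0776, -0.1542]
1.116 [0.0776, -0.1542]
```

```bash
cat >> h.py <<'E'
def arc(a0,seq,k=.1375):
    for a in seq: print(round(a,3),[round(-k*(np.cos(a)-np.cos(a0)),4),round(-k*(np.sin(a)-np.sin(a0)),4)])
E
python3 -c "
from h import *
arc(-.18,[-.08,.12,.32,.52,.72,.92,1.12])"
```

```text
-0.08 [np.float64(-0.0018), np.float64(-0.0136)]
0.12 [np.float64(-0.0012), np.float64(-0.0411)]
0.32 [np.float64(0.0048), np.float64(-0.0679)]
0.52 [np.float64(0.016), np.float64(-0.0929)]
0.72 [np.float64(0.0319), np.float64(-0.1153)]
0.92 [np.float64(0.052), np.float64(-0.134)]
1.12 [np.float64(0.0754), np.float64(-0.1484)]
```

Request:
apply_moves --plan '[[[0, 0, 0, -0.002, -0.0136, 0, 1], [0, 0, 0, -0.001, -0.041, 0, 1], [0, 0, 0, 0.005, -0.068, 0, 1], [0, 0, 0, 0.016, -0.093, 0, 1], [0, 0, 0, 0.032, -0.115, 0, 1], [0, 0, 0, 0.052, -0.134, 0, 1], [0, 0, 0, 0.0754, -0.1484, 0, 1]]]'

```text
clock: 7.6
tcp_pos: [0.5131, -0.1167, 0.0886]
orientation: [2.324, 2.108, 0.003]
contact_force: [3.1, -5.1, 7.7]
grip_width: 0.0219
```

```bash
python3 - <<'E'
from h import *
o=st(); print(ang(o["tcp_pos"]))
arc(1.12,1.12+np.arange(1,13)*.2)
E
```

```text
{'clock': 7.6, 'joints': [-0.2759, 0.4607, 0.4792, 2.0591, -0.3259, 0.6895, 0.3164], 'tcp_pos': [0.5131, -0.1167, 0.0886], 'orientation': [2.3238, 2.1077, 0.0027], 'contact_force': [3.1441, -5.0724, 7.7385], 'grip_width': 0.0219}
(np.float64(1.0544276881441366), np.float64(0.05628417209783822))
1.32 [np.float64(0.0258), np.float64(-0.0094)]
1.52 [np.float64(0.0529), np.float64(-0.0136)]
1.72 [np.float64(0.0803), np.float64(-0.0122)]
1.92 [np.float64(0.107), np.float64(-0.0054)]
2.12 [np.float64(0.1317), np.float64(0.0065)]
2.32 [np.float64(0.1536), np.float64(0.0231)]
2.52 [np.float64(0.1717), np.float64(0.0437)]
2.72 [np.float64(0.1854), np.float64(0.0675)]
2.92 [np.float64(0.194), np.float64(0.0935)]
3.12 [np.float64(0.1974), np.float64(0.1208)]
3.32 [np.float64(0.1952), np.float64(0.1482)]
3.52 [np.float64(0.1877), np.float64(0.1746)]
```

Request:
apply_moves --plan '[[[0, 0, 0, 0.026, -0.0094, 0, 1], [0, 0, 0, 0.053, -0.0136, 0, 1], [0, 0, 0, 0.08, -0.012, 0, 1], [0, 0, 0, 0.107, -0.0054, 0, 1], [0, 0, 0, 0.132, 0.0065, 0, 1], [0, 0, 0, 0.1536, 0.023, 0, 1], [0, 0, 0, 0.172, 0.044, 0, 1], [0, 0, 0, 0.1854, 0.0675, 0, 1], [0, 0, 0, 0.194, 0.0935, 0, 1], [0, 0, 0, 0.1974, 0.1208, 0, 1], [0, 0, 0, 0.1952, 0.1482, 0, 1], [0, 0, 0, 0.1877, 0.1746, 0, 1]]]'

```text
clock: 8.6
tcp_pos: [0.5887, -0.0464, 0.0885]
orientation: [-2.323, -2.113, -0.0]
contact_force: [-6.0, -1.0, 15.1]
grip_width: 0.022
```

```bash
python3 - <<'E'
from h import *
o=st(); print(ang(o["tcp_pos"]))
arc(3.52,3.52+np.arange(1,13)*.2)
E
```

```text
{'clock': 8.6, 'joints': [-0.3734, 0.551, 0.4632, 1.9029, -0.3453, 0.7675, 0.1876], 'tcp_pos': [0.5887, -0.0464, 0.0885], 'orientation': [-2.3231, -2.1126, -0.0], 'contact_force': [-5.982, -0.9805, 15.1344], 'grip_width': 0.022}
(np.float64(-2.764544674043702), np.float64(0.053071669269713))
3.72 [np.float64(-0.0126), np.float64(0.0244)]
3.92 [np.float64(-0.0299), np.float64(0.0457)]
4.12 [np.float64(-0.051), np.float64(0.0633)]
4.32 [np.float64(-0.0752), np.float64(0.0763)]
4.52 [np.float64(-0.1015), np.float64(0.0842)]
4.72 [np.float64(-0.1288), np.float64(0.0867)]
4.92 [np.float64(-0.1561), np.float64(0.0837)]
5.12 [np.float64(-0.1823), np.float64(0.0754)]
5.32 [np.float64(-0.2063), np.float64(0.0621)]
5.52 [np.float64(-0.2271), np.float64(0.0442)]
5.72 [np.float64(-0.244), np.float64(0.0226)]
5.92 [np.float64(-0.2563), np.float64(-0.002)]
```

Request:
apply_moves --plan '[[[0, 0, 0, -0.0126, 0.0244, -0.001, 1], [0, 0, 0, -0.03, 0.0457, -0.002, 1], [0, 0, 0, -0.051, 0.0633, -0.003, 1], [0, 0, 0, -0.0752, 0.0763, -0.004, 1], [0, 0, 0, -0.1015, 0.0842, -0.004, 1], [0, 0, 0, -0.1288, 0.0867, -0.004, 1], [0, 0, 0, -0.156, 0.0837, -0.004, 1], [0, 0, 0, -0.1823, 0.0754, -0.004, 1], [0, 0, 0, -0.2063, 0.062, -0.004, 1], [0, 0, 0, -0.2271, 0.0442, -0.004, 1], [0, 0, 0, -0.244, 0.0226, -0.004, 1], [0, 0, 0, -0.2563, -0.002, -0.004, 1]]]'

```text
clock: 9.6
tcp_pos: [0.5792, -0.1487, 0.0888]
orientation: [2.323, 2.112, 0.003]
contact_force: [4.8, 1.8, -3.4]
grip_width: 0.0222
```

```bash
python3 - <<'E'
from h import *
o=st(); print(ang(o["tcp_pos"]))
arc(5.92,5.92+np.arange(1,13)*.2)
E
```

```text
{'clock': 9.6, 'joints': [-0.1971, 0.5592, 0.4619, 1.8873, -0.3465, 0.7715, 0.3599], 'tcp_pos': [0.5792, -0.1487, 0.0888], 'orientation': [2.323, 2.1122, 0.0029], 'contact_force': [4.8366, 1.7971, -3.3506], 'grip_width': 0.0222}
(np.float64(-0.3574398903557517), np.float64(0.05689079478448719))
6.12 [np.float64(-0.0071), np.float64(-0.0265)]
6.32 [np.float64(-0.0089), np.float64(-0.0539)]
6.52 [np.float64(-0.0051), np.float64(-0.0811)]
6.72 [np.float64(0.0039), np.float64(-0.107)]
6.92 [np.float64(0.018), np.float64(-0.1306)]
7.12 [np.float64(0.0364), np.float64(-0.1509)]
7.32 [np.float64(0.0585), np.float64(-0.1672)]
7.52 [np.float64(0.0835), np.float64(-0.1787)]
7.72 [np.float64(0.1102), np.float64(-0.1851)]
7.92 [np.float64(0.1376), np.float64(-0.186)]
8.12 [np.float64(0.1647), np.float64(-0.1815)]
8.32 [np.float64(0.1903), np.float64(-0.1717)]
```

Request:
apply_moves --plan '[[[0, 0, 0, -0.007, -0.0265, 0, 1], [0, 0, 0, -0.009, -0.054, 0, 1], [0, 0, 0, -0.005, -0.081, 0, 1], [0, 0, 0, 0.004, -0.107, 0, 1], [0, 0, 0, 0.018, -0.1306, 0, 1], [0, 0, 0, 0.0364, -0.151, 0, 1], [0, 0, 0, 0.0585, -0.1672, 0, 1], [0, 0, 0, 0.0835, -0.1787, 0, 1], [0, 0, 0, 0.11, -0.185, 0, 1], [0, 0, 0, 0.1376, -0.186, 0, 1], [0, 0, 0, 0.1647, -0.1815, 0, 1], [0, 0, 0, 0.1903, -0.1717, 0, 1]]]'

```text
clock: 10.6
tcp_pos: [0.5165, -0.0679, 0.0888]
orientation: [2.325, 2.11, -0.002]
contact_force: [1.7, -6.9, -2.3]
grip_width: 0.0217
```

```bash
python3 - <<'E'
from h import *
o=st(); print(ang(o["tcp_pos"]))
f=grab("top","pics/top5.png")
i=f["pixels"][165:265,240:400]; cv2.imwrite("pics/crop5.png",cv2.resize(i,None,fx=5,fy=5,interpolation=cv2.INTER_CUBIC))
arc(8.32,8.32+np.arange(1,13)*.15)
E
```

```text
{'clock': 10.6, 'joints': [-0.3688, 0.4543, 0.4758, 2.0678, -0.3183, 0.6894, 0.2168], 'tcp_pos': [0.5165, -0.0679, 0.0888], 'orientation': [2.3254, 2.1102, -0.0022], 'contact_force': [1.6652, -6.8973, -2.278], 'grip_width': 0.0217}
(np.float64(1.9676525759772414), np.float64(0.054521906622134776))
8.47 [np.float64(0.0177), np.float64(0.0106)]
8.62 [np.float64(0.0335), np.float64(0.0237)]
8.77 [np.float64(0.0473), np.float64(0.0391)]
8.92 [np.float64(0.0586), np.float64(0.0563)]
9.07 [np.float64(0.0672), np.float64(0.0751)]
9.22 [np.float64(0.0728), np.float64(0.0949)]
9.37 [np.float64(0.0755), np.float64(0.1153)]
9.52 [np.float64(0.0751), np.float64(0.1359)]
9.67 [np.float64(0.0716), np.float64(0.1562)]
9.82 [np.float64(0.0651), np.float64(0.1758)]
9.97 [np.float64(0.0558), np.float64(0.1941)]
10.12 [np.float64(0.0438), np.float64(0.2109)]
```

View pics/crop5.png

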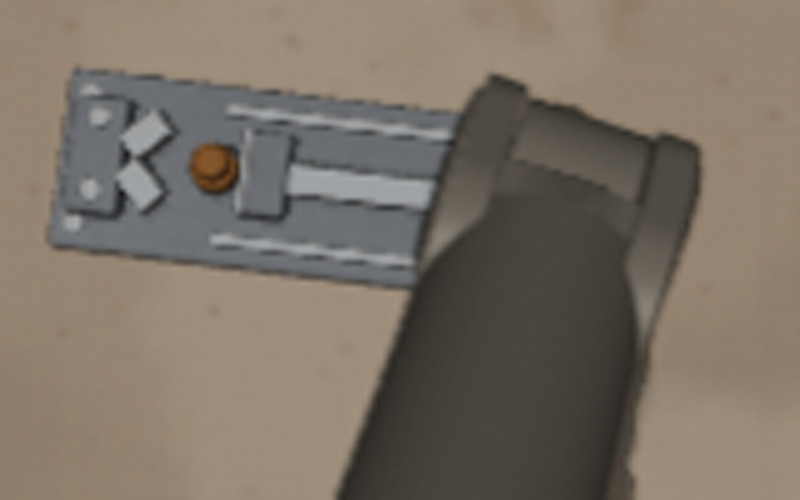

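The stamp is upright at (213,167) in the crop with the jaw face at about 240. That leaves about 27 mm (≈3.4 rad) to go.

Request:
apply_moves --plan '[[[0, 0, 0, 0.0177, 0.0106, 0, 1], [0, 0, 0, 0.0335, 0.0237, 0, 1], [0, 0, 0, 0.0473, 0.039, 0, 1], [0, 0, 0, 0.0586, 0.0563, 0, 1], [0, 0, 0, 0.0672, 0.075, 0, 1], [0, 0, 0, 0.0728, 0.095, 0, 1], [0, 0, 0, 0.0755, 0.1153, 0, 1], [0, 0, 0, 0.075, 0.136, 0, 1], [0, 0, 0, 0.0716, 0.1562, 0, 1], [0, 0, 0, 0.065, 0.1758, 0, 1], [0, 0, 0, 0.0558, 0.194, 0, 1], [0, 0, 0, 0.0438, 0.211, 0, 1]]]'

```text
clock: 11.65
tcp_pos: [0.6019, -0.0558, 0.0887]
orientation: [-2.321, -2.112, 0.001]
contact_force: [-4.4, 2.0, 5.4]
grip_width: 0.0218
```

```bash
cat >> h.py <<'E'
def tang(a):
    o=r.get_obs(); F=np.array(o["contact_force"]); c,s=np.cos(YAW),np.sin(YAW)
    fx=F[0]*c+F[1]*s; fy=-F[0]*s+F[1]*c
    # offset of tcp relative to grip is constant in tool frame: about (0,-.002)
    d=np.array(o["tcp_pos"][:2])-HUB; x=d[0]*c+d[1]*s; y=-d[0]*s+d[1]*c
    A=np.arctan2(-x,-(y+.002)); t=np.array([-np.cos(A),np.sin(A)]); n=np.array([-np.sin(A),-np.cos(A)])
    print("angle",A%(2*np.pi)+2*np.pi,"cmd",a,"tangential",t@[fx,fy],"radial",n@[fx,fy],"fz",F[2],"w",o["grip_width"],"r",np.hypot(x,y+.002),"t",o["clock"])
E
python3 - <<'E'
from h import *
tang(10.12)
arc(10.12,10.12+np.arange(1,9)*.1)
E
```

```text
angle 10.084876355568397 cmd 10.12 tangential -4.605976583705768 radial -1.5376506535467032 fz 5.375486467570643 w 0.021827665998792538 r 0.05481944276231152 t 11.65
10.22 [np.float64(-0.0093), np.float64(0.0101)]
10.32 [np.float64(-0.0196), np.float64(0.0192)]
10.42 [np.float64(-0.0307), np.float64(0.0273)]
10.52 [np.float64(-0.0426), np.float64(0.0342)]
10.62 [np.float64(-0.0552), np.float64(0.0398)]
10.72 [np.float64(-0.0682), np.float64(0.0442)]
10.82 [np.float64(-0.0816), np.float64(0.0473)]
10.92 [np.float64(-0.0952), np.float64(0.049)]
```

Request:
apply_moves --plan '[[[0, 0, 0, -0.0093, 0.01, 0, 1], [0, 0, 0, -0.0196, 0.0192, 0, 1], [0, 0, 0, -0.0307, 0.0273, 0, 1], [0, 0, 0, -0.0426, 0.0342, 0, 1], [0, 0, 0, -0.0552, 0.04, 0, 1], [0, 0, 0, -0.0682, 0.0442, 0, 1], [0, 0, 0, -0.0682, 0.0442, 0, 1]]]'

```text
clock: 12.23
tcp_pos: [0.6182, -0.0861, 0.0887]
orientation: [-2.325, -2.112, -0.001]
contact_force: [-1.3, 2.3, 3.3]
grip_width: 0.0221
```

```bash
python3 - <<'E'
from h import *
tang(10.72)
f=grab("top"); i=f["pixels"][172:222,243:303]; cv2.imwrite("pics/crop6.png",cv2.resize(i,None,fx=10,fy=10,interpolation=cv2.INTER_CUBIC))
E
```

```text
angle 10.723914260368922 cmd 10.72 tangential -2.4497523898154774 radial -0.8874828533257959 fz 3.3008646422338512 w 0.022109909244342252 r 0.05471398236993241 t 12.2333
```

View pics/crop6.png

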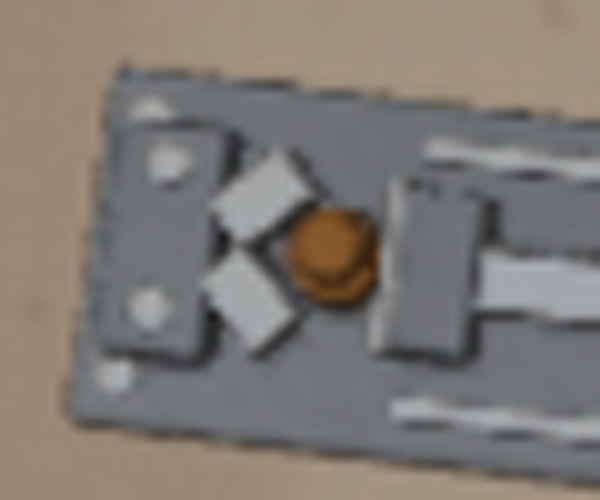

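The stamp foot spans about 287–380 px and the apex is at (240,243), leaving about 6–7 mm. I expect the pinch near 11.5 rad, so I approach gradually and read force while moving.

```bash
python3 - <<'E'
from h import *
arc(10.72,10.72+np.arange(1,9)*.05)
E
```

```text
10.77 [np.float64(-0.0067), np.float64(0.0017)]
10.82 [np.float64(-0.0134), np.float64(0.0031)]
10.87 [np.float64(-0.0202), np.float64(0.0041)]
10.92 [np.float64(-0.027), np.float64(0.0048)]
10.97 [np.float64(-0.0339), np.float64(0.0051)]
11.02 [np.float64(-0.0408), np.float64(0.0051)]
11.07 [np.float64(-0.0476), np.float64(0.0048)]
11.12 [np.float64(-0.0545), np.float64(0.0041)]
```

Request:
apply_moves --plan '[[[0, 0, 0, -0.0067, 0.0017, 0, 1], [0, 0, 0, -0.0134, 0.003, 0, 1], [0, 0, 0, -0.02, 0.004, 0, 1], [0, 0, 0, -0.027, 0.0048, 0, 1], [0, 0, 0, -0.034, 0.005, 0, 1], [0, 0, 0, -0.0408, 0.005, 0, 1], [0, 0, 0, -0.0476, 0.0048, 0, 1], [0, 0, 0, -0.0545, 0.004, 0, 1]]]'

```text
clock: 12.95
tcp_pos: [0.6177, -0.1081, 0.0887]
orientation: [2.325, 2.113, 0.001]
contact_force: [-0.8, 5.2, 5.7]
grip_width: 0.0219
```

```bash
python3 - <<'E'
from h import *
tang(11.12)
arc(11.12,11.12+np.arange(1,6)*.02)
E
```

```text
angle 11.127976525307037 cmd 11.12 tangential -4.927952839102022 radial -1.970276056695372 fz 5.6884922613052336 w 0.021853439008766518 r 0.054797066819139886 t 12.95
11.14 [np.float64(-0.0027), np.float64(-0.0004)]
11.16 [np.float64(-0.0054), np.float64(-0.0008)]
11.18 [np.float64(-0.0082), np.float64(-0.0013)]
11.2 [np.float64(-0.0108), np.float64(-0.0018)]
11.22 [np.float64(-0.0135), np.float64(-0.0024)]
```

Request:
apply_moves --plan '[[[0, 0, 0, -0.0027, -0.0004, 0, 1], [0, 0, 0, -0.0054, -0.0008, 0, 1], [0, 0, 0, -0.0082, -0.0013, 0, 1]]]'

```text
clock: 13.2
tcp_pos: [0.6169, -0.1111, 0.0887]
orientation: [2.325, 2.113, 0.001]
contact_force: [-0.5, 5.3, 5.7]
grip_width: 0.0218
```

```bash
python3 - <<'E'
from h import *
tang(11.18)
arc(11.18,11.18+np.arange(1,4)*.02)
arc(11.24,11.24+np.arange(1,4)*.02)
arc(11.3,11.3+np.arange(1,4)*.02)
arc(11.36,11.36+np.arange(1,4)*.02)
arc(11.42,11.42+np.arange(1,4)*.02)
arc(11.48,11.48+np.arange(1,4)*.02)
arc(11.54,11.54+np.arange(1,4)*.02)
E
```

```text
angle 11.184565627581723 cmd 11.18 tangential -4.925617954337425 radial -1.9835970590131964 fz 5.6675876762511175 w 0.02182668979787941 r 0.05479878729218118 t 13.2
11.2 [np.float64(-0.0027), np.float64(-0.0005)]
11.22 [np.float64(-0.0054), np.float64(-0.0011)]
11.24 [np.float64(-0.0081), np.float64(-0.0018)]
11.26 [np.float64(-0.0027), np.float64(-0.0007)]
11.28 [np.float64(-0.0053), np.float64(-0.0014)]
11.3 [np.float64(-0.0079), np.float64(-0.0022)]
11.32 [np.float64(-0.0026), np.float64(-0.0009)]
11.34 [np.float64(-0.0052), np.float64(-0.0018)]
11.36 [np.float64(-0.0078), np.float64(-0.0027)]
11.38 [np.float64(-0.0026), np.float64(-0.001)]
11.4 [np.float64(-0.0051), np.float64(-0.0021)]
11.42 [np.float64(-0.0076), np.float64(-0.0032)]
11.44 [np.float64(-0.0025), np.float64(-0.0012)]
11.46 [np.float64(-0.005), np.float64(-0.0024)]
11.48 [np.float64(-0.0074), np.float64(-0.0036)]
11.5 [np.float64(-0.0024), np.float64(-0.0013)]
11.52 [np.float64(-0.0048), np.float64(-0.0027)]
11.54 [np.float64(-0.0072), np.float64(-0.0041)]
11.56 [np.float64(-0.0023), np.float64(-0.0014)]
11.58 [np.float64(-0.0046), np.float64(-0.0029)]
11.6 [np.float64(-0.0069), np.float64(-0.0045)]
```

Request:
apply_moves --plan '[[[0, 0, 0, -0.0027, -0.0005, 0, 1], [0, 0, 0, -0.0054, -0.0011, 0, 1], [0, 0, 0, -0.0081, -0.0018, 0, 1]]]'

```text
clock: 13.45
tcp_pos: [0.6159, -0.1141, 0.0887]
orientation: [2.325, 2.113, 0.001]
contact_force: [-0.6, 4.8, 4.8]
grip_width: 0.022
```

```bash
python3 -c "
from h import *
tang(11.24)"
```

```text
angle 11.242589815472098 cmd 11.24 tangential -4.306951633738562 radial -2.1694311186435224 fz 4.848369399308458 w 0.022017219278683758 r 0.05480272627462733 t 13.45
```

Request:
apply_moves --plan '[[[0, 0, 0, -0.0027, -0.0007, 0, 1], [0, 0, 0, -0.0053, -0.0014, 0, 1], [0, 0, 0, -0.0079, -0.0022, 0, 1]]]'

```text
clock: 13.7
tcp_pos: [0.6148, -0.1171, 0.0887]
orientation: [2.325, 2.113, 0.001]
contact_force: [0.0, 5.1, 4.9]
grip_width: 0.022
```

```bash
python3 -c "
from h import *
tang(11.3)"
```

```text
angle 11.301434253641716 cmd 11.3 tangential -4.726392324868654 radial -1.9963299859358148 fz 4.906462182192283 w 0.022012887120020114 r 0.05481180745395566 t 13.7
```

Request:
apply_moves --plan '[[[0, 0, 0, -0.0026, -0.0009, 0, 1], [0, 0, 0, -0.0052, -0.0018, 0, 1], [0, 0, 0, -0.0078, -0.0027, 0, 1]]]'

```text
clock: 13.95
tcp_pos: [0.6134, -0.1201, 0.0887]
orientation: [2.324, 2.113, 0.001]
contact_force: [0.2, 4.9, 5.8]
grip_width: 0.022
```

```bash
python3 -c "
from h import *
tang(11.36)"
```

```text
angle 11.360600870573329 cmd 11.36 tangential -4.4493591764501845 radial -2.019859851727367 fz 5.8316432336949315 w 0.02204963463730575 r 0.05484571336863755 t 13.95
```

Request:
apply_moves --plan '[[[0, 0, 0, -0.0026, -0.001, 0, 1], [0, 0, 0, -0.0051, -0.0021, 0, 1], [0, 0, 0, -0.0076, -0.0032, 0, 1]]]'

```text
clock: 14.2
tcp_pos: [0.6119, -0.1229, 0.0887]
orientation: [2.324, 2.113, 0.001]
contact_force: [-0.5, 4.4, 4.3]
grip_width: 0.022
```

```bash
python3 -c "
from h import *
tang(11.42)"
```

```text
angle 11.419310748851416 cmd 11.42 tangential -3.5211192351970917 radial -2.6425802838299837 fz 4.251377866733263 w 0.021954743215577752 r 0.05484057019840971 t 14.2
```

Request:
apply_moves --plan '[[[0, 0, 0, -0.0025, -0.0012, 0, 1], [0, 0, 0, -0.005, -0.0024, 0, 1], [0, 0, 0, -0.0074, -0.0036, 0, 1]]]'

```text
clock: 14.45
tcp_pos: [0.6103, -0.1257, 0.0887]
orientation: [2.324, 2.113, 0.001]
contact_force: [0.7, 5.7, 4.2]
grip_width: 0.0221
```

```bash
python3 -c "
from h import *
tang(11.48)"
```

```text
angle 11.477626741702155 cmd 11.48 tangential -5.1899719165424285 radial -2.5420684532491817 fz 4.249016114535864 w 0.022056497530178066 r 0.05489017277283816 t 14.45
```

Request:
apply_moves --plan '[[[0, 0, 0, -0.0012, -0.0006, 0, 1], [0, 0, 0, -0.0024, -0.0013, 0, 1], [0, 0, 0, -0.0036, -0.002, 0, 1]]]'

```text
clock: 14.7
tcp_pos: [0.6097, -0.1265, 0.0887]
orientation: [2.324, 2.114, 0.002]
contact_force: [1.2, 6.5, 3.8]
grip_width: 0.0221
```

```bash
python3 -c "
from h import *
tang(11.51);arc(11.51,[11.52,11.53,11.54,11.55,11.56])"
```

```text
angle 11.496255676751556 cmd 11.51 tangential -6.050955097067103 radial -2.6461676798088414 fz 3.8391704304979735 w 0.02210917660795 r 0.05488815384651958 t 14.7
11.52 [np.float64(-0.0012), np.float64(-0.0007)]
11.53 [np.float64(-0.0024), np.float64(-0.0014)]
11.54 [np.float64(-0.0036), np.float64(-0.0021)]
11.55 [np.float64(-0.0047), np.float64(-0.0028)]
11.56 [np.float64(-0.0059), np.float64(-0.0035)]
```

Request:
apply_moves --plan '[[[0, 0, 0, -0.0012, -0.0007, 0, 1], [0, 0, 0, -0.0024, -0.0014, 0, 1]]]'

```text
clock: 14.87
tcp_pos: [0.6093, -0.1271, 0.0887]
orientation: [2.323, 2.114, 0.003]
contact_force: [2.3, 7.2, 3.0]
grip_width: 0.0216
```

```bash
python3 -c "
from h import *
tang(11.53);arc(11.53,[11.54,11.55,11.56])"
```

```text
angle 11.509121771520878 cmd 11.53 tangential -7.2241109346275305 radial -2.2132835820049865 fz 3.0497548946502793 w 0.021644930186110866 r 0.054911189757053794 t 14.8667
11.54 [np.float64(-0.0012), np.float64(-0.0007)]
11.55 [np.float64(-0.0024), np.float64(-0.0014)]
11.56 [np.float64(-0.0035), np.float64(-0.0022)]
```

Request:
apply_moves --plan '[[[0, 0, 0, -0.001, -0.0006, 0, 1], [0, 0, 0, -0.0018, -0.001, 0, 1], [0, 0, 0, -0.0018, -0.001, 0, 1]]]'

```text
clock: 15.12
tcp_pos: [0.6091, -0.1275, 0.0887]
orientation: [2.323, 2.114, 0.004]
contact_force: [3.1, 7.6, 4.0]
grip_width: 0.0222
```

```bash
python3 -c "
from h import *
tang(11.545)"
```

```text
angle 11.518164915785434 cmd 11.545 tangential -7.95182284373616 radial -1.8576281018480283 fz 4.004304399314041 w 0.022243576175238304 r 0.05490297502267809 t 15.1167
```

Request:
apply_moves --plan '[[[0, 0, 0, 0.002, 0.0012, 0, 1], [0, 0, 0, 0.003, 0.002, 0, 1], [0, 0, 0, 0.003, 0.002, 0, 0.2], [0, 0, 0, 0.003, 0.002, 0, 0.1], [0, 0, 0, 0.003, 0.002, 0, 0], [0, 0, 0, 0.003, 0.002, 0, 0], [0, 0, 0, 0.003, 0.002, 0, 0], [0, 0, 0, 0.003, 0.002, 0, 0], [0, 0, 0, 0.003, 0.002, 0, 0]]]'

```text
clock: 15.87
tcp_pos: [0.6087, -0.1281, 0.0886]
orientation: [2.325, 2.113, -0.0]
contact_force: [0.4, -0.5, -0.3]
grip_width: 0.0428
```

```bash
python3 -c "
from h import *
tang(11.52)"
```

```text
angle 11.531522369493908 cmd 11.52 tangential 0.1683932510952016 radial 0.5720221152617462 fz -0.31804140609481507 w 0.04279156841337706 r 0.05494867381693555 t 15.8667
```

Force is zero and the fingers are open. I rise straight up.

Request:
apply_moves --plan '[[[0, 0, 0, 0, 0, -0.03, 0], [0, 0, 0, 0, 0, -0.08, 0], [0, 0, 0, 0, 0, -0.15, 0], [0, 0, 0, 0, 0, -0.25, 0], [0, 0, 0, 0, 0, -0.35, 0], [0, 0, 0, -0.05, 0, -0.4, 0], [0, 0, 0, -0.15, 0, -0.4, 0], [0, 0, 0, -0.15, 0, -0.4, 0], [0, 0, 0, -0.15, 0, -0.4, 0], [0, 0, 0, -0.15, 0, -0.4, 0]]]'

```text
clock: 16.7
tcp_pos: [0.6027, -0.1876, 0.249]
orientation: [-2.326, -2.112, -0.001]
contact_force: [0.2, 1.5, -0.4]
grip_width: 0.0424
```

```bash
python3 - <<'E'
from h import *
st(); f=grab("top"); i=f["pixels"][165:265,240:400]; cv2.imwrite("pics/crop7.png",cv2.resize(i,None,fx=5,fy=5,interpolation=cv2.INTER_CUBIC))
E
```

```text
{'clock': 16.7, 'joints': [-0.2038, 0.4288, 0.557, 1.6754, -0.2486, 1.1087, 0.3279], 'tcp_pos': [0.6027, -0.1876, 0.249], 'orientation': [-2.3257, -2.1117, -0.0006], 'contact_force': [0.2253, 1.4543, -0.3733], 'grip_width': 0.0424}
```

View pics/crop7.png

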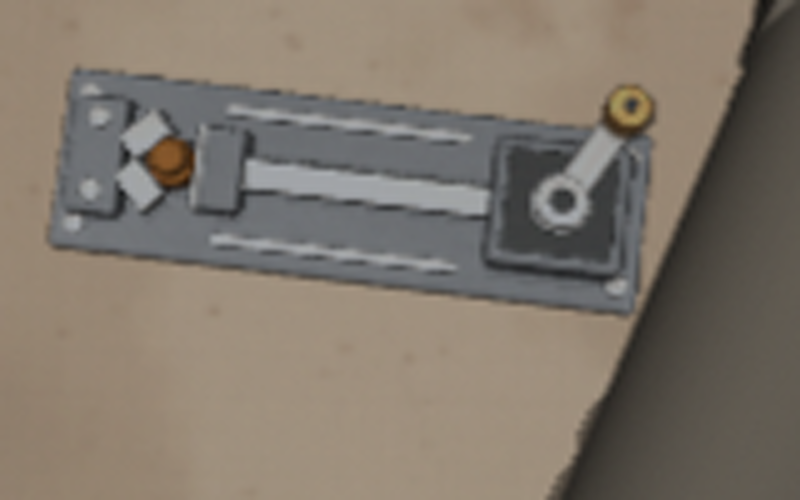

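The stamp is upright in the V groove at (168,162), the jaw face at about 195 is against it, and the crank at (630,108) is free of the robot. I hand in.

```bash
python3 -c "
from bench import r
print(r.hand_in())"
```

```text
the job is handed in; nothing more can be done
None
```

I stood the stamp on the bed in front of the V groove and let go of it. I then wound the crank clockwise by its grip, without letting go, from about -0.18 to 11.52 rad. I handed the job in at about 16.7 s; it reports no verdict.

- **Pinch force:** force at the grip while moving rose from 3.5–4.9 N to about 8 N. That puts the jaw's pressure at roughly 24 N, and the crank's angle past first contact gave a similar figure. I could not measure the pressure directly, and the grip readings scattered by about 0.5 N (some 4 N of jaw pressure).
- **Release:** after I backed off slightly and opened the fingers, the tool force read close to zero. I then rose straight up clear of the crank.
- **Last picture:** the stamp is upright in the groove with the jaw against it, and the robot touches nothing. That picture was cropped to the vice, so I did not check the jar and mug again; the arm stayed well away from both.
- **Disagreement:** early position readings from the wrist and top cameras differed by 4–8 mm along the vice. I relied on feeling for the pinch, which came at about 11.48 rad, against 11.47 to 11.65 rad estimated from the pictures.

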